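# Find the shaft's flat and hold the collar on it

## Robot

A 7-joint arm with a two-finger parallel gripper is mounted at the origin on a cart in front of the work surface, level with it; the furniture and walls round the work are solid. World frame = base frame: x ahead of the robot, y to its left, z up, the work surface at z = 0. Lengths are in m, angles in rad, forces in N, time in s.
With the tool pointing down it reaches from about 0.35 to 0.9 m from the base axis. Payload 8.1 kg.
Tool frame: the origin (TCP) lies midway between the tips of the shut fingers; the grasp point (between the pads) lies 19 mm behind it; z points along the fingers, y is the line along which they close (so a half turn about z gives the same grasp; the last joint's range is limited). The gripper opens to 92 mm and grips with 3 to 60 N. Pads are 19 mm wide; open, the fingers measure 130 mm over their backs; the gripper's body (75 mm by 190 mm) begins 47 mm behind the grasp point.
Start: joints at [1.123, 0.434, 0.025, 1.573, -0.012, 1.134, -0.075], TCP at [0.211, -0.588, 0.227] pointing down, gripper open.
Joint ranges: [-2.62, 2.62], [-0.44, 2.09], [-1.27, 1.32], [0.08, 2.57], [-1.32, 4.46], [0.12, 2], [-2.74, 2.74]. Speed limits (rad/s): [2.22, 2.22, 3.01, 3.01, 3.14, 3.14, 3.14].

## Interface

Orientations are given as a rotation vector (axis times angle).
In Python, from cell import arm gives the robot as it stands.
- The arm moves only by the tool send_rows, never from a script. Its argument "increments" is a list of rows, each a list of 3 entries, a list of its own where there are three numbers: the finger opening in cm, from 0 to 9.18, then the shift along the tool's x, y, z in cm, then the turn, a rotation vector about the tool's x, y, z in rad. A call has 1 to 5 rows; each row shifts and turns the commanded pose from where the row before left it, along the tool's axes as they then stand; what a row does not reach is not made up. A row lasts 1/10 s, in which the tool goes at most 50 mm and 8.59 degrees, less where a joint would pass 70% of its speed; a pose out of reach is approached as far as the arm can. A call is refused whole if a number of a shift passes 5 or a number of a turn 0.15, either way. A call with a gripper value outside its range is refused whole. The fingers move at their own pace and stop on an object; "force" is the grip in N (left out, the last holds). Time passes only in rows, so rows that do not move let the fingers close. It gives the time, the measured TCP pose, the force, the opening and the grip force at its end, in the units of the state.
- arm.observe(): the state, without advancing time (a new reading comes with each control period).
- arm.get_image(name): name is "scene" or "top" or "wrist"; returns the picture (420x560x3 uint8, red, green, blue); there is no depth.
- arm.camera_params(name): a dict with "camera_matrix" (3x3 intrinsics, pixels), "R" (3x3) and "t" (3): a world point X has camera coordinates R X + t. Camera axes: x right, y down, z forward; pixel columns grow to the right and rows downward; lengths in m; the calibration is good to about 2 mm. A picture is of the moment at which its call begins: read the wrist's pose just before it. camera_params takes no time and is no camera call; for the wrist camera it gives the pose at the moment of the call.
- arm.sign_off(): hands the job in; it is judged then, once.
The state is a dict: "clock": time; "joints": joint angles; "dq": joint speeds; "joint_efforts": joint torques, N m; "position": TCP position; "ee_rot": TCP orientation; "force": force on the tool from outside, world axes, zero at the start; "ft_torque": the same for the moment, N m; "width": opening from 0.0 (shut) to 1.0 (fully open); "gripper_force": force on a finger pad.
Only numpy, scipy, OpenCV 4.12 (cv2) and the standard library are available. Lean on these libraries where they do the work, as an engineer would, in place of code of your own. Each camera call takes 0.05 s, during which the arm holds its last target. There are 200 camera calls.

## Task

Take the protective cap off the end of the shaft and stand it on the bench beside the bearing stand. Turn the shaft by its bare end until its flat faces squarely the same way as the collar's set screw (feel the flat between the fingers), and only then grip the collar, lift it straight up until its top is flush with the end of the shaft, and finish holding it there, as if for a colleague to tighten the screw. Leave the roll of tape, the screwdriver and the tin where they are.

Things in the scene. Friction and masses are not known exactly. Their poses are not given: they have to be found in the camera images.
- stand: Grey bearing stand bolted to the bench: foot plate 100 x 100 x 12 mm, upright round boss 58 mm across whose top is 50 mm above the bench. Origin: centre of the foot plate's underside, on the shaft's axis; z up; its -x axis is the side of the set screw.
- shaft (a joint): Angle of the upright steel shaft about its axis (rad), counter-clockwise positive seen from above. At 0 the flat faces the stand's -x axis, exactly where the set screw is; at angle a it faces the direction turned from there by a. Starts between 0.6 and 1.8. It turns with slight friction (0.06 N m) and stays where it is left.
- shaft_end (a point): Centre of the shaft's top end, 104 mm above the bench and 36 mm above the top of the lowered collar; hidden in the cap at the start. The shaft is 24 mm thick; its upper 34 mm has a D section: one flat, 7 mm from the axis and 19 mm wide, so it measures 19 mm across the flat and 24 mm otherwise.
- collar (a joint): Height of the collar above its rest on the boss (m): 0 lowered (as at the start), 0.036 when its top is flush with the shaft's end, 0.045 at most. It slides straight up and down round the shaft on two dowel pins and cannot turn; it weighs about 0.25 kg and falls back when let go.
- collar_mid (a point): Centre of the dark steel collar, a round disc 50 mm across and 18 mm high; this point is half-way up (59 mm above the bench when lowered). Its set screw, 8 mm thick, sticks out 5 mm on the stand's -x side, half-way up.
- cap_mid (a point): Centre, half-way up, of the loose black plastic cap that sits loosely over the shaft's end, mouth down: 40 mm high in all, skirt 36 mm across, above it a solid round head 32 mm across and 14 mm high. Its bore is 28 mm wide and 22 mm deep, so it must be lifted 22 mm to come off. About 60 g. z is its axis.
- tape: Bystander: roll of black tape, 62 mm across, 19 mm high, lying flat. Origin: centre of its underside.
- driver: Bystander: screwdriver with a yellow handle, 190 x 26 x 33 mm, lying along its own y. Origin: centre of its underside.
- tin: Bystander: upright food tin, 57 mm across, 72 mm high. Origin: centre of its underside.
Not all that is in view belongs to the job. There is more than one size of the part that bears cap_mid; the job needs the smaller.

How it is judged:
On the way, in this order (a step that is already met when the one before it is completed fails the run):
1. the cap stands on the bench, released (height (world z) of cap_mid below 0.026 m and angle between the z axis of cap_mid and the z axis of stand, either way round below 0.2 rad and contact force between the fingers and cap below 0.05 N), for 0.2 s.
2. the shaft is turned so that its flat faces the same way as the set screw (value of joint shaft between -0.17 and 0.17 rad), for 0.2 s.
At the end, for the whole second after the job is handed in: The fingers hold the collar still with its top flush with the shaft's end (within 4 mm), the shaft's flat faces the set screw within 0.17 rad (10 degrees), and the cap stands upright (either end up) at rest on the bench (all of step 2 and value of joint collar between 0.032 and 0.04 m and velocity of joint collar between -0.01 and 0.01 m/s and contact force between the fingers and collar above 1 N and height (world z) of cap_mid below 0.026 m and angle between the z axis of cap_mid and the z axis of stand, either way round below 0.2 rad and linear speed of cap below 0.02 m/s); the arm keeps its last pose, push and grip.
It fails at once if the collar is lifted before the flat faces the set screw (value of joint collar above 0.012 m and (value of joint shaft above 0.25 rad or value of joint shaft below -0.25 rad)).
It fails at once if a bystander is moved by more than 30 mm (distance of any of tape, driver, tin from where it was at the start of the episode above 0.03 m).
It also fails if it takes over 58 s, if anything falls off the work surface, if the arm or the gripper's body presses on something with over 40 N, if the wrist force passes 120 N, or if a joint passes its speed limit or range.

## Working session

There is one attempt and no reset: what is moved stays moved. The work goes in short steps, Python scripts to look and compute and a tool call to move; the robot and the scene stay as the last step left them, time stands still between calls to the robot, and variables do not carry over. Pictures are saved under pics/ and viewed, at most 11 in all, crops included, and the job is handed in when it is done.

Besides the shell and the picture viewer there is one more tool, called after "Call:" as name(argument=value, ...) on one line, values as JSON. send_rows: Moves the arm, as the interface text tells. Its arguments: {"type":"object","properties":{"increments":{"type":"array"},"force":{"type":"number"}},"required":["increments"]}

```bash
mkdir -p pics; ls; python3 - <<'E'
from cell import arm
import cv2,numpy as np
print(arm.observe())
for n in("scene","top"):
    im=arm.get_image(n);cv2.imwrite(f"pics/{n}0.png",im[:,:,::-1])
    p=arm.camera_params(n);print(n,p)
E
```

```text
pics
{'clock': 0.0, 'joints': array([ 1.12340873,  0.43524937,  0.0249992 ,  1.57411848, -0.01159016,
        1.1339941 , -0.07510689]), 'dq': array([ 0.00087253, -0.00074987,  0.0004598 ,  0.00093736,  0.00094525,
       -0.00030064,  0.0015553 ]), 'joint_efforts': array([ 1.43997904e-04, -6.67852736e+01,  9.85006168e-01, -3.14456677e+01,
       -6.04453753e-02,  4.29072976e-02,  1.94154168e-04]), 'position': array([ 0.21099856, -0.58775068,  0.22592062]), 'ee_rot': array([-3.09351066e+00, -5.38494951e-01,  6.94057562e-04]), 'force': array([ 0.41590038,  0.46955218, -0.26812326]), 'ft_torque': array([ 0.06197402, -0.05652532,  0.00027754]), 'gripper_force': 0.0, 'width': 0.9993620991797221}
scene {'camera_matrix': array([[392.39495263,   0.        , 277.77886145],
       [  0.        , 392.39495263, 206.96949344],
       [  0.        ,   0.        ,   1.        ]]), 'R': array([[-0.7027161 , -0.71136767, -0.01208849],
       [-0.45024663,  0.45779812, -0.76661519],
       [ 0.55087935, -0.53327003, -0.641993  ]]), 't': array([0.45102885, 0.28985701, 0.69098527])}
top {'camera_matrix': array([[476.41458147,   0.        , 274.48459601],
       [  0.        , 476.41458147, 210.78960689],
       [  0.        ,   0.        ,   1.        ]]), 'R': array([[-0.05758116, -0.99832211, -0.00611333],
       [-0.97452696,  0.05753609, -0.21676439],
       [ 0.21675242, -0.00652394, -0.97620481]]), 't': array([0.06616084, 0.56820062, 1.01127812])}
```

View pics/scene0.png

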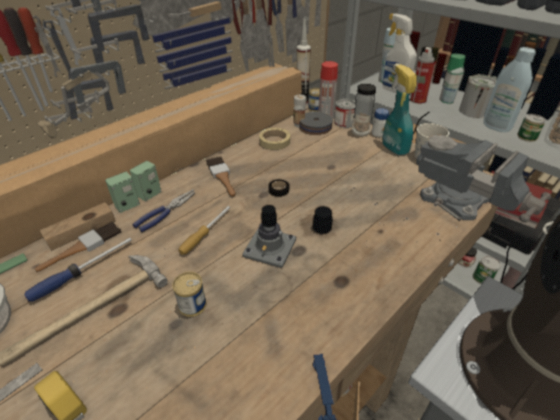

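View pics/top0.png

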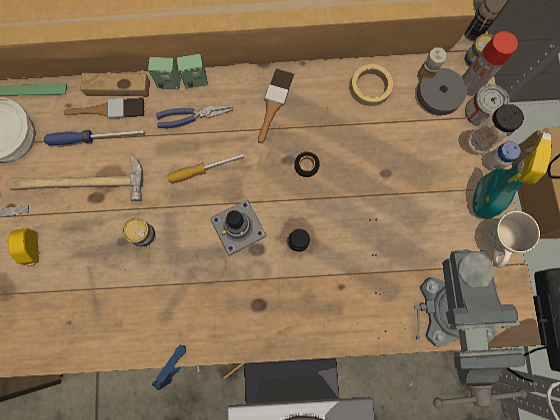

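The scene view shows the stand with the cap at about (269,235) and the spare, larger cap at (322,219). In the top view the stand is at (238,227), the spare cap at (299,240), the tape at (307,164), the driver at (205,168) and the tin at (139,232). I'll enlarge the stand next.

```bash
cat > h.py <<'E'
from cell import arm
import cv2,numpy as np
from scipy.spatial.transform import Rotation as Ro
def ray(n,u,v,z,p=None):
    p=p or arm.camera_params(n);K,R,t=p["camera_matrix"],p["R"],p["t"]
    c=-R.T@t;d=R.T@np.linalg.inv(K)@[u,v,1];return c+d*(z-c[2])/d[2]
def proj(n,X,p=None):
    p=p or arm.camera_params(n);q=p["camera_matrix"]@(p["R"]@np.array(X)+p["t"]);return q[:2]/q[2]
E
python3 - <<'E'
from h import *
a=cv2.imread("pics/top0.png")[190:265,200:320];b=cv2.imread("pics/scene0.png")[195:275,235:345]
a=cv2.resize(a,(600,375)[:2],interpolation=cv2.INTER_CUBIC)
b=cv2.resize(b,None,fx=5,fy=5,interpolation=cv2.INTER_CUBIC)
cv2.imwrite("pics/a.png",a);cv2.imwrite("pics/b.png",b)
for n,uv,z in [("top",(238,227),0.012),("top",(235,217),.126),("top",(298.5,238),.04),("top",(307,163),.019),("top",(139,229),.072),("top",(205,167),.01)]: print(uv,ray(n,*uv,z).round(4))
E
```

```text
(238, 227) [0.5485 0.1203 0.012 ]
(235, 217) [0.5485 0.1174 0.126 ]
(298.5, 238) [ 0.5096 -0.018   0.04  ]
(307, 163) [ 0.6934 -0.052   0.019 ]
(139, 229) [0.5454 0.3355 0.072 ]
(205, 167) [0.701  0.1941 0.01  ]
```

View pics/a.png

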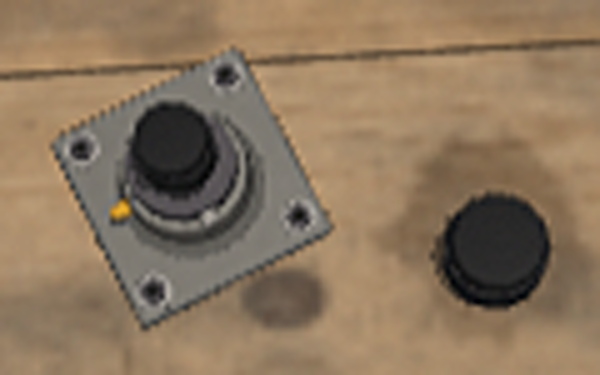

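View pics/b.png

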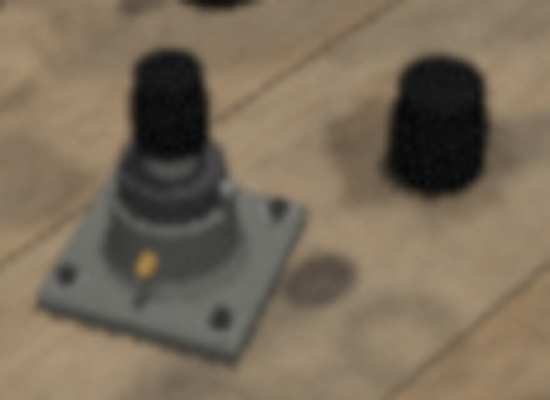

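```bash
python3 - <<'E'
from h import *
def tri(a,b):
    P=[(lambda p:p["camera_matrix"]@np.c_[p["R"],p["t"]])(arm.camera_params(n)) for n in("top","scene")]
    X=cv2.triangulatePoints(P[0],P[1],np.array(a,float),np.array(b,float));return (X[:3]/X[3]).ravel()
print("silver",tri((241.6,233),(280.6,232.4)),"yellow",tri((224,232),(264.2,247.6)))
c=np.array([ray("top",200+u/5,190+v/5,.012) for u,v in[(235,48),(331,225),(145,328),(53,145)]])
print(c.round(4),c.mean(0))
for i in range(4):
    d=c[(i+1)%4]-c[i];print(np.degrees(np.arctan2(d[1],d[0])),np.linalg.norm(d))
im=cv2.imread("pics/top0.png");g=im.max(2)
m=(g<45).astype(np.uint8);n,l,s,ce=cv2.connectedComponentsWithStats(m[190:265,200:320])
for i in range(1,n):
    if s[i,4]>30: print(s[i],ce[i]+[200,190])
print("cap by ray", ray("top",234.7,217.0,.126), proj("top",[*c.mean(0)[:2],.126]))
E
```

```text
silver [0.52406798 0.10859665 0.06104932] yellow [0.5335612  0.15062907 0.03594226]
[[0.6133 0.0962 0.012 ]
 [0.5256 0.0553 0.012 ]
 [0.4824 0.1439 0.012 ]
 [0.5714 0.184  0.012 ]] [0.54818719 0.11983897 0.012     ]
-154.97689729075708 0.09683204233513319
115.99154850635084 0.09857350110523923
24.255904953368162 0.09761491799691531
-64.45142915375277 0.097256473388468
[ 26  21  18  18 232] [234.32758621 219.43534483]
[ 89  39  21  22 323] [298.31578947 239.53869969]
cap by ray [0.54853391 0.1180464  0.126     ] [233.85879299 217.20933182]
```

The silver stub triangulates to z = 0.061 m, so it is the set screw, in direction about -155°. The yellow one sits lower, on the boss. The stand's axis is at about (0.548, 0.119). I'll go up first, then across.

Call:
send_rows(increments=[[9.18,[0,0,-4],[0,0,0]],[9.18,[0,0,-4],[0,0,0]],[9.18,[2,-2,-4],[0,0,0]],[9.18,[3,-3,0],[0,0,0]],[9.18,[3,-3,0],[0,0,0]]], force=20)

```text
clock: 0.6
position: [0.2599, -0.4853, 0.3476]
ee_rot: [3.094, 0.537, 0.001]
force: [0.5, 0.4, 0.2]
width: 1.002
gripper_force: 0.0
```

Call:
send_rows(increments=[[9.18,[3,-3,0],[0,0,0]],[9.18,[3,-3,0],[0,0,0]],[9.18,[3,-3,0],[0,0,0]],[9.18,[3,-3,0],[0,0,0]],[9.18,[3,-3,0],[0,0,0]]])

```text
clock: 1.1
position: [0.3502, -0.2923, 0.3465]
ee_rot: [-3.095, -0.539, 0.0]
force: [0.5, 0.0, 0.3]
width: 0.998
gripper_force: 0.0
```

Call:
send_rows(increments=[[9.18,[3,-3,0],[0,0,0]],[9.18,[3,-3,0],[0,0,0]],[9.18,[3,-3,0],[0,0,0]],[9.18,[3,-3,0],[0,0,0]],[9.18,[3,-3,0],[0,0,0]]])

```text
clock: 1.6
position: [0.4406, -0.1005, 0.3466]
ee_rot: [3.095, 0.538, -0.0]
force: [0.8, -1.6, -0.4]
width: 1.003
gripper_force: 0.0
```

Call:
send_rows(increments=[[9.18,[3.5,-3.4,0],[0,0,0]],[9.18,[3.5,-3.4,0],[0,0,0]],[9.18,[3.5,-3.4,0],[0,0,0]],[9.18,[3.5,-3.4,0],[0,0,0]],[9.18,[3.5,-3.4,0],[0,0,0]]])

```text
clock: 2.1
position: [0.5482, 0.1186, 0.3464]
ee_rot: [3.095, 0.538, -0.001]
force: [0.3, -0.4, 0.3]
width: 1.0
gripper_force: 0.0
```

```bash
cat >> h.py <<'E'
def st():
    s=arm.observe();R=Ro.from_rotvec(s["ee_rot"]).as_matrix()
    yaw=np.degrees(np.arctan2(R[1,1],R[0,1]))
    print("t",s["clock"],"pos",s["position"].round(4),"yaw_y",yaw.round(1),"tz",R[:,2].round(3),"q",s["joints"].round(2),"F",s["force"].round(1),"w",(s["width"]*91.8).round(1),s["gripper_force"])
    return s,R
def to(x,y,z):
    s,R=st();print("shift cm",(R.T@(np.array([x,y,z])-s["position"])*100).round(2))
E
python3 -c "
from h import *
to(.548,.119,.2)"
```

```text
Traceback (most recent call last):
  File "h.py", line 15, in to
    s,R=st();print("shift cm",(R.T@(np.array([x,y,z])-s["position"])*100).round(2))
        ~~^^
  File "h.py", line 12, in st
    print("t",s["clock"],"pos",s["position"].round(4),"yaw_y",yaw.round(1),"tz",R[:,2].round(3),"q",s["joints"].round(2),"F",s["force"].round(1),"w",(s["width"]*91.8).round(1),s["gripper_force"])
                                                                                                                                                     ^^^^^^^^^^^^^^^^^^^^^^^
AttributeError: 'float' object has no attribute 'round'
```

```bash
sed -i 's/(s\["width"\]\*91.8).round(1)/round(s["width"]*91.8,2)/' h.py
python3 -c "
from h import *
to(.548,.119,.2)
cv2.imwrite('pics/w1.png',arm.get_image('wrist')[:,:,::-1])
print(proj('wrist',[.548,.1195,.122]))"
```

```text
t 2.1 pos [0.5482 0.1186 0.3464] yaw_y -70.3 tz [-0. -0. -1.] q [ 0.08  0.31 -0.53  1.5   0.16  1.37 -1.68] F [ 0.3 -0.4  0.3] w 91.83 0.0
shift cm [ 0.   -0.05 14.64]
[289.82775372 191.97221453]
```

View pics/w1.png

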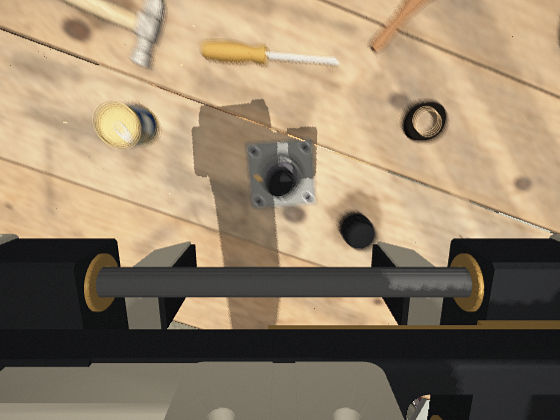

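The view shows the stand with the cap's top near (281,182), roughly under the tool, and nothing is in the way. I'll settle while turning the tool to yaw about +105°.

Call:
send_rows(increments=[[9.18,[0,0,0],[0,0,-0.149]],[9.18,[0,0,0],[0,0,-0.149]],[9.18,[0,0,0],[0,0,-0.149]],[9.18,[0,0,0],[0,0,-0.149]],[9.18,[0,0,0],[0,0,-0.149]]])

```text
clock: 2.65
position: [0.5475, 0.1168, 0.3463]
ee_rot: [-2.682, -1.636, 0.001]
force: [-0.5, 1.1, -0.4]
width: 0.995
gripper_force: 0.0
```

Call:
send_rows(increments=[[9.18,[0,0,0],[0,0,-0.149]],[9.18,[0,0,0],[0,0,-0.149]],[9.18,[0,0,0],[0,0,-0.149]],[9.18,[0,0,0],[0,0,-0.149]],[9.18,[0,0,0],[0,0,-0.149]]])

```text
clock: 3.15
position: [0.5475, 0.1167, 0.3463]
ee_rot: [-1.902, -2.5, 0.001]
force: [-0.3, 0.3, -0.4]
width: 1.003
gripper_force: 0.0
```

Call:
send_rows(increments=[[9.18,[0,0,2],[0,0,-0.149]],[9.18,[0,0,2],[0,0,-0.149]],[9.18,[0,0,2],[0,0,-0.149]],[9.18,[0,0,2],[0,0,-0.149]],[9.18,[0,0,2],[0,0,-0.149]]])

```text
clock: 3.65
position: [0.5475, 0.1167, 0.2457]
ee_rot: [-0.862, -3.021, 0.001]
force: [1.1, 0.7, -0.4]
width: 0.997
gripper_force: 0.0
```

Call:
send_rows(increments=[[9.18,[0,0,0],[0,0,-0.149]],[9.18,[0,0,0],[0,0,-0.149]],[9.18,[0,0,0],[0,0,-0.149]],[9.18,[0,0,0],[0,0,-0.149]],[9.18,[0,0,0],[0,0,0]]])

```text
clock: 4.15
position: [0.5476, 0.1166, 0.2461]
ee_rot: [0.057, -3.14, -0.0]
force: [-0.5, 0.3, 0.9]
width: 1.002
gripper_force: 0.0
```

```bash
python3 -c "
from h import *
to(.548,.119,.096)
p=arm.camera_params('wrist');im=arm.get_image('wrist')[:,:,::-1]
cv2.imwrite('pics/w2.png',im)
u=proj('wrist',[.548,.1195,.122],p);print(u)
x,y=map(int,u);x0,y0=x-80,y-70
g=im[y0:y0+140,x0:x0+160].max(2);n,l,s,c=cv2.connectedComponentsWithStats((g<50).astype(np.uint8))
for i in range(1,n):
  if s[i,4]>200: print(s[i],c[i]+[x0,y0],ray('wrist',*(c[i]+[x0,y0]),.122,p))
cv2.imwrite('pics/w2.png',cv2.circle(im.copy(),(x,y),3,(0,0,255),-1))
"
```

```text
t 4.15 pos [0.5476 0.1166 0.2461] yaw_y 92.1 tz [-0.001  0.    -1.   ] q [ 0.43  0.54 -1.1   1.65  0.5   1.27  0.84] F [-0.5  0.3  0.9] w 91.99 0.0
shift cm [-0.07  0.24 15.01]
[287.31019394 208.01214584]
[  61   45   38   42 1251] [286.39968026 203.27098321] [0.54366758 0.11850443 0.122     ]
```

View pics/w2.png

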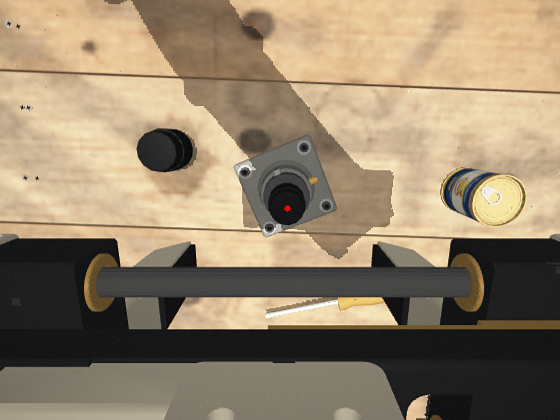

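The cap's top at (287,207) agrees with the estimate. I'll descend onto it and grip.

Call:
send_rows(increments=[[9.18,[0,0.2,3.5],[0,0,0]],[9.18,[0,0,3.5],[0,0,0]],[9.18,[0,0,3.5],[0,0,0]],[9.18,[0,0,3],[0,0,0]],[9.18,[0,0,1.5],[0,0,0]]])

```text
clock: 4.7
position: [0.5464, 0.1181, 0.0942]
ee_rot: [0.047, -3.138, 0.002]
force: [-0.3, 1.1, 0.1]
width: 0.998
gripper_force: 0.0
```

Call:
send_rows(increments=[[4.5,[0,0,0],[0,0,0]],[4,[0,0,0],[0,0,0]],[3.5,[0,0,0],[0,0,0]],[3,[0,0,0],[0,0,0]],[3,[0,0,0],[0,0,0]]], force=12)

```text
clock: 5.2
position: [0.5481, 0.1191, 0.0976]
ee_rot: [-0.053, 3.14, 0.0]
force: [0.1, -0.1, -0.3]
width: 0.618
gripper_force: 0.0
```

Call:
send_rows(increments=[[2.8,[0,0,0],[0,0,0]],[2.8,[0,0,0],[0,0,0]]])

```text
clock: 5.4
position: [0.5478, 0.1189, 0.0969]
ee_rot: [-0.053, 3.141, -0.0]
force: [0.9, -0.5, -0.9]
width: 0.438
gripper_force: 0.0
```

Call:
send_rows(increments=[[2.8,[0,0,0],[0,0,0]],[2.8,[0,0,0],[0,0,0]],[2.8,[0,0,0],[0,0,0]],[2.8,[0,0,0],[0,0,0]]])

```text
clock: 5.8
position: [0.5477, 0.1189, 0.0968]
ee_rot: [-0.053, 3.141, -0.0]
force: [-0.5, -1.3, 2.7]
width: 0.379
gripper_force: 12.0
```

Call:
send_rows(increments=[[2.8,[0,0,-1],[0,0,0]],[2.8,[0,0,-1.5],[0,0,0]],[2.8,[0,0,-1.5],[0,0,0]],[2.8,[0,0,-1.5],[0,0,0]],[2.8,[0,0,-0.5],[0,0,0]]])

```text
clock: 6.3
position: [0.5485, 0.1196, 0.1593]
ee_rot: [-0.053, 3.138, 0.001]
force: [1.0, 0.2, -1.0]
width: 0.384
gripper_force: 12.0
```

```bash
python3 -c "
from h import *
to(.425,.095,.06)
"
```

```text
t 6.3 pos [0.5485 0.1196 0.1593] yaw_y 92.0 tz [ 0.003  0.001 -1.   ] q [ 0.39  0.62 -1.04  1.76  0.59  1.11  0.76] F [ 1.   0.2 -1. ] w 35.26 11.999965748400427
shift cm [12.46 -2.04  9.89]
```

Lifted. Next I'll carry it towards the robot, and then lower.

Call:
send_rows(increments=[[2.8,[3,-0.5,0],[0,0,0]],[2.8,[3.2,-0.5,0],[0,0,0]],[2.8,[3.2,-0.5,0],[0,0,0]],[2.8,[2.5,-0.5,2],[0,0,0]],[2.8,[0.5,0,3],[0,0,0]]])

```text
clock: 6.8
position: [0.4228, 0.0937, 0.1074]
ee_rot: [-0.053, 3.139, -0.003]
force: [0.7, -0.5, -0.4]
width: 0.385
gripper_force: 12.0
```

Call:
send_rows(increments=[[2.8,[0,0,3],[0,0,0]],[2.8,[0,0,3],[0,0,0]],[2.8,[0,0,1.5],[0,0,0]],[2.8,[0,0,0.5],[0,0,0]],[2.8,[0,0,0],[0,0,0]]])

```text
clock: 7.3
position: [0.4243, 0.0948, 0.0267]
ee_rot: [0.054, -3.141, 0.0]
force: [-0.7, -0.9, -0.9]
width: 0.382
gripper_force: 12.0
```

```bash
python3 -c "
from h import *
to(.425,.095,.0150)
im=arm.get_image('scene')[:,:,::-1];u,v=map(int,proj('scene',[.47,.1,.06]))
cv2.imwrite('pics/s3.png',cv2.resize(im[v-80:v+70,u-90:u+90],None,fx=4,fy=4))
"
```

```text
t 7.3 pos [0.4243 0.0948 0.0267] yaw_y 92.0 tz [-0.001 -0.    -1.   ] q [ 0.35  0.62 -0.93  2.18  0.78  0.72  0.49] F [-0.7 -0.9 -0.9] w 35.09 12.000016897218302
shift cm [-0.07  0.01  1.17]
```

View pics/s3.png

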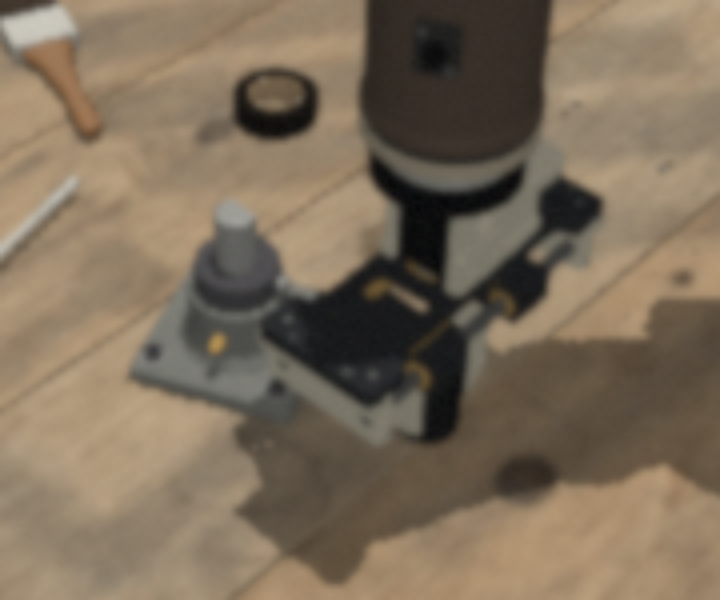

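The shaft at (236,240) in the crop is bare and the gripper is clear of the stand. I'll lower the last centimetre and check for contact.

Call:
send_rows(increments=[[2.8,[0,0,0.5],[0,0,0]],[2.8,[0,0,0.4],[0,0,0]],[2.8,[0,0,0.2],[0,0,0]],[2.8,[0,0,0.1],[0,0,0]],[2.8,[0,0,0],[0,0,0]]])

```text
clock: 7.85
position: [0.4244, 0.0946, 0.0148]
ee_rot: [-0.054, 3.141, -0.0]
force: [0.8, -0.6, -1.2]
width: 0.38
gripper_force: 12.0
```

```bash
python3 -c "
from h import *
st()"
```

```text
t 7.85 pos [0.4244 0.0946 0.0148] yaw_y 92.0 tz [ 0. -0. -1.] q [ 0.33  0.64 -0.9   2.18  0.81  0.7   0.47] F [ 0.8 -0.6 -1.2] w 34.92 12.000051002833061
```

Call:
send_rows(increments=[[2.8,[0,0,0.1],[0,0,0]],[2.8,[0,0,0.1],[0,0,0]],[2.8,[0,0,0],[0,0,0]]])

```text
clock: 8.15
position: [0.4248, 0.0947, 0.0134]
ee_rot: [-0.054, 3.14, -0.001]
force: [-1.9, -1.4, 11.1]
width: 0.385
gripper_force: 12.0
```

Contact. I'll release and rise.

Call:
send_rows(increments=[[4.5,[0,0,0],[0,0,0]],[5,[0,0,0],[0,0,0]],[6,[0,0,0],[0,0,0]],[7,[0,0,0],[0,0,0]],[7,[0,0,0],[0,0,0]]])

```text
clock: 8.65
position: [0.4243, 0.0947, 0.0126]
ee_rot: [0.054, -3.141, 0.0]
force: [-0.5, -0.2, -0.4]
width: 0.742
gripper_force: 0.0
```

Call:
send_rows(increments=[[7,[0,0,-1],[0,0,0]],[7,[0,0,-3],[0,0,0]],[7,[0,0,-4],[0,0,0]],[7,[0,0,-4],[0,0,0]],[7,[0,0,-4],[0,0,0]]])

```text
clock: 9.15
position: [0.4237, 0.0951, 0.1748]
ee_rot: [0.055, -3.14, -0.0]
force: [1.3, -1.1, -0.4]
width: 0.762
gripper_force: 0.0
```

Call:
send_rows(increments=[[7,[-2,1,-4],[0,0,0]],[7,[-3,1,0],[0,0,0]],[7,[-2.5,0,0],[0,0,0]],[7,[0,0,0],[0,0,0]],[7,[0,0,0],[0,0,0]]])

```text
clock: 9.65
position: [0.498, 0.1177, 0.2129]
ee_rot: [0.055, -3.14, -0.001]
force: [-0.4, 0.4, 0.0]
width: 0.768
gripper_force: 0.0
```

```bash
python3 -c "
from h import *
to(.548,.119,.1)
p=arm.camera_params('wrist');im=arm.get_image('wrist')[:,:,::-1]
u=proj('wrist',[.548,.119,.104],p);c=proj('wrist',[.424,.0947,.04],p);print(u,c)
x,y=map(int,u);x0=max(0,x-60);y0=max(0,y-60)
a=cv2.resize(im[y0:y0+120,x0:x0+130],None,fx=3,fy=3,interpolation=cv2.INTER_CUBIC)
b=cv2.resize(im[:360],(390,250))
b=np.vstack([b,np.zeros((a.shape[0]-250,390,3),np.uint8)]) if a.shape[0]>250 else b[:a.shape[0]]
cv2.imwrite('pics/w3.png',np.hstack([a,b]));print(x0,y0)
"
```

```text
t 9.65 pos [0.498  0.1177 0.2129] yaw_y 92.0 tz [-0.001  0.001 -1.   ] q [ 0.47  0.49 -1.12  1.8   0.48  1.16  0.8 ] F [-0.4  0.4  0. ] w 70.53 0.0
shift cm [-5.01 -0.05 11.28]
[283.47374218 265.88621604] [263.43196602 122.69459658]
223 205
```

View pics/w3.png

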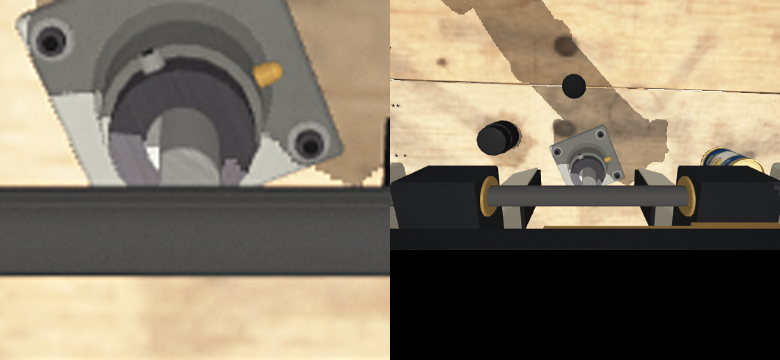

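The cap stands upright at (573,86) in the right half. The shaft's end is hidden by the gripper, so I'll move to see it.

Call:
send_rows(increments=[[7,[-3,0,-1.5],[0,0,0]],[7,[-3,0,-1.5],[0,0,0]],[7,[-2.5,0,0],[0,0,0]],[7,[0,0,0],[0,0,0]],[7,[0,0,0],[0,0,0]]])

```text
clock: 10.2
position: [0.5824, 0.1204, 0.2425]
ee_rot: [0.055, -3.14, -0.0]
force: [-0.3, 0.7, 0.1]
width: 0.758
gripper_force: 0.0
```

```bash
python3 -c "
from h import *
to(.548,.119,.1)
p=arm.camera_params('wrist');im=arm.get_image('wrist')[:,:,::-1]
u=proj('wrist',[.548,.119,.104],p);x,y=map(int,u);x0=x-30;y0=y-30;print(u)
cv2.imwrite('pics/full4.png',im)
a=cv2.resize(im[y0:y0+60,x0:x0+75],None,fx=8,fy=8,interpolation=cv2.INTER_CUBIC)
cv2.imwrite('pics/w4.png',a);print(x0,y0)
"
```

```text
t 10.2 pos [0.5824 0.1204 0.2425] yaw_y 92.0 tz [-0.001  0.    -1.   ] q [ 0.38  0.59 -1.06  1.57  0.53  1.3   0.85] F [-0.3  0.7  0.1] w 69.63 0.0
shift cm [ 3.42 -0.02 14.25]
[283.82738988 167.35459105]
253 137
```

View pics/w4.png

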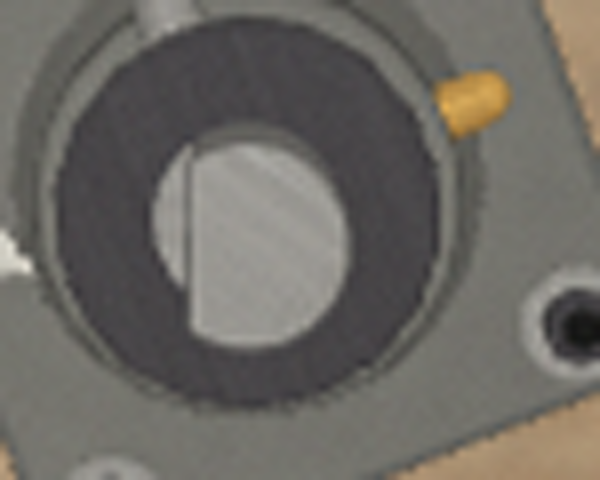

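The D is clear. The chord runs from (191,143) to (190,328) in the crop and the flat faces image-left. The shaft centre is at about (249,245).

```bash
python3 -c "
from h import *
f=lambda u,v:ray('wrist',253+u/8,137+v/8,.104)
a,b=f(191,143),f(190,328);d=b-a;print(np.degrees(np.arctan2(d[1],d[0])),np.linalg.norm(d),(a+b)/2)
r=f(349,240);print('right edge',r, 'centre guess',(r+(a+b)/2)/2+ (a-a))
t,bt=f(248,141),f(248,349);print((t+bt)/2)
s=ray('wrist',253+160/8,137+5/8,.059);print('screw',s)
to(.548,.119,.073)
"
```

```text
1.540544692590684 0.021091137663535233 [0.54719079 0.11249144 0.104     ]
right edge [0.54693409 0.13066916 0.104     ] centre guess [0.54706244 0.1215803  0.104     ]
[0.54805249 0.11912052 0.104     ]
screw [0.52223255 0.10687789 0.059     ]
t 10.25 pos [0.582  0.1205 0.2426] yaw_y 92.0 tz [-0.001 -0.    -1.   ] q [ 0.38  0.59 -1.06  1.57  0.53  1.3   0.85] F [ 0.  -0.7  0.4] w 70.17 0.0
shift cm [ 3.39 -0.03 16.96]
```

The flat's normal is at -88.5° and the tool's closing line is already at 92°, so I can grip directly, centred on the D. That puts the TCP 2.5 mm off the axis. The shaft then needs to turn 66.5° clockwise.

Call:
send_rows(increments=[[7,[3.4,0.2,2],[0,0,0]],[5,[0,0,4.5],[0,0,0]],[5,[0,0,4.5],[0,0,0]],[5,[0,0,3.5],[0,0,0]],[5,[0,0,2],[0,0,0]]])

```text
clock: 10.75
position: [0.5467, 0.12, 0.0752]
ee_rot: [0.055, -3.137, 0.002]
force: [-0.6, -0.3, 0.5]
width: 0.544
gripper_force: 0.0
```

Call:
send_rows(increments=[[4,[0,0,0.2],[0,0,0]],[3.5,[0,0,0],[0,0,0]],[3,[0,0,0],[0,0,0]],[2.5,[0,0,0],[0,0,0]],[1.2,[0,0,0],[0,0,0]]])

```text
clock: 11.25
position: [0.5501, 0.1211, 0.0767]
ee_rot: [-0.053, 3.14, 0.0]
force: [-0.2, 1.3, 0.0]
width: 0.228
gripper_force: 0.0
```

Call:
send_rows(increments=[[1.2,[0,0,0],[0,0,0]],[1.2,[0,0,0],[0,0,0]],[1.2,[0,0,0],[0,0,0]],[1.2,[0,0,0],[0,0,0]],[1.2,[0,0,0],[0,0,0]]], force=15)

```text
clock: 11.75
position: [0.55, 0.1217, 0.0766]
ee_rot: [-0.054, 3.14, 0.001]
force: [-0.2, 0.9, 7.0]
width: 0.205
gripper_force: 15.0
```

```bash
python3 -c "
from h import *
to(.548,.1215,.075)"
```

```text
t 11.75 pos [0.55   0.1217 0.0766] yaw_y 92.0 tz [ 0.001  0.001 -1.   ] q [ 0.33  0.71 -0.95  1.83  0.7   0.97  0.67] F [-0.2  0.9  7. ] w 18.79 15.001352201798
shift cm [ 0.21 -0.02  0.16]
```

The opening is 18.8 mm, so the flat lies against a pad. I'll turn it 66.5° clockwise (8 rows of 0.145) about the shaft's axis.

Call:
send_rows(increments=[[1.2,[-0.03,-0.03,0],[0,0,0.145]],[1.2,[-0.03,-0.03,0],[0,0,0.145]],[1.2,[-0.03,-0.03,0],[0,0,0.145]],[1.2,[-0.03,-0.03,0],[0,0,0.145]],[1.2,[0,0,0],[0,0,0]]], force=20)

```text
clock: 12.25
position: [0.5511, 0.1204, 0.0766]
ee_rot: [0.85, 3.023, 0.001]
force: [-0.9, 2.6, 6.8]
width: 0.203
gripper_force: 20.0
```

Call:
send_rows(increments=[[1.2,[-0.03,-0.03,0],[0,0,0.145]],[1.2,[-0.03,-0.03,0],[0,0,0.145]],[1.2,[-0.03,-0.03,0],[0,0,0.145]],[1.2,[-0.03,-0.03,0],[0,0,0.145]],[1.2,[0,0,0],[0,0,0]]])

```text
clock: 12.75
position: [0.5513, 0.1187, 0.0766]
ee_rot: [1.676, 2.656, 0.002]
force: [0.6, 2.0, 7.6]
width: 0.201
gripper_force: 20.0
```

Call:
send_rows(increments=[[1.2,[0,0,0],[0,0,0]],[1.2,[0,0,0],[0,0,0]]])

```text
clock: 12.95
position: [0.5513, 0.1187, 0.0766]
ee_rot: [1.669, 2.66, 0.002]
force: [-0.2, 0.6, 8.8]
width: 0.204
gripper_force: 20.0
```

```bash
python3 -c "
from h import *
to(.5502,.1201,.075)"
```

```text
t 12.95 pos [0.5513 0.1187 0.0766] yaw_y 25.8 tz [ 0.002  0.001 -1.   ] q [ 0.17  0.6  -0.67  1.85  0.49  0.86 -0.3 ] F [-0.2  0.6  8.8] w 18.74 20.00338493635354
shift cm [ 0.17 -0.04  0.16]
```

The opening is still 18.7 mm, at yaw 25.8° (target about 25°). I'll release, rise and check from above.

Call:
send_rows(increments=[[3,[0,0,0],[0,0,0]],[4,[0,0,0],[0,0,0]],[6,[0,0,0],[0,0,0]],[7,[0,0,0],[0,0,0]],[8,[0,0,-2],[0,0,0]]])

```text
clock: 13.45
position: [0.5489, 0.117, 0.0937]
ee_rot: [-1.674, -2.655, 0.006]
force: [0.4, -0.1, -0.2]
width: 0.59
gripper_force: 0.0
```

Call:
send_rows(increments=[[9,[0,0,-4],[0,0,0]],[9,[0,0,-4],[0,0,0]],[9,[0,0,-4],[0,0,0]],[9,[-3,0,-3],[0,0,0]],[9,[0,0,0],[0,0,0]]])

```text
clock: 13.95
position: [0.567, 0.0879, 0.2497]
ee_rot: [1.679, 2.648, 0.005]
force: [0.5, -0.6, 0.1]
width: 0.969
gripper_force: 0.0
```

Call:
send_rows(increments=[[9,[0,0,0],[0,0,0]]])

```text
clock: 14.05
position: [0.5638, 0.0901, 0.2459]
ee_rot: [1.678, 2.655, 0.0]
force: [-0.4, 0.4, -0.3]
width: 0.979
gripper_force: 0.0
```

```bash
python3 -c "
from h import *
to(.548,.119,.052)
p=arm.camera_params('wrist');im=arm.get_image('wrist')[:,:,::-1]
u=proj('wrist',[.548,.119,.104],p);x,y=map(int,u);x0=x-30;y0=y-30
cv2.imwrite('pics/full5.png',im)
a=cv2.resize(im[y0:y0+60,x0:x0+75],None,fx=8,fy=8,interpolation=cv2.INTER_CUBIC)
cv2.imwrite('pics/w5.png',a);print(x0,y0,u)
"
```

```text
t 14.05 pos [0.5638 0.0901 0.2459] yaw_y 25.4 tz [ 0.001 -0.    -1.   ] q [ 0.29  0.44 -0.76  1.64  0.32  1.2  -0.1 ] F [-0.4  0.4 -0.3] w 89.85 0.0
shift cm [ 3.3  -0.2  19.39]
251 137 [281.6296369  167.71038101]
```

View pics/w5.png

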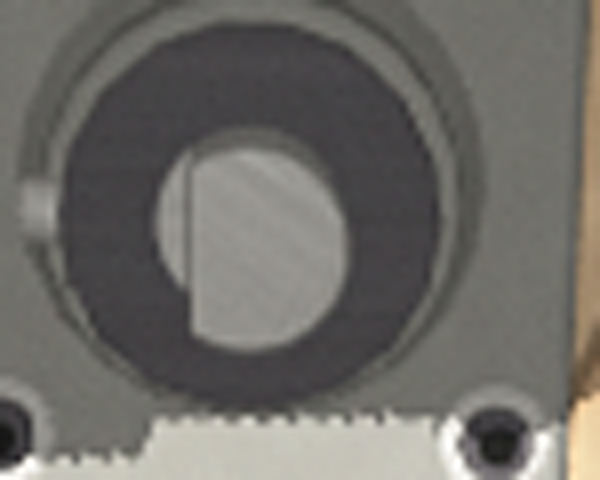

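The flat (chord at column 190) and the set screw (40,210) both face left, so they are aligned. I'll centre over the axis and turn 90° to grip the collar clear of the screw.

Call:
send_rows(increments=[[9,[3.3,-0.2,2],[0,0,0]],[9,[0,0,0],[0,0,0.143]],[9,[0,0,0],[0,0,0.143]],[9,[0,0,0],[0,0,0.143]],[9,[0,0,0],[0,0,0.143]]])

```text
clock: 14.6
position: [0.5461, 0.1205, 0.2242]
ee_rot: [-2.361, -2.07, 0.004]
force: [-0.1, -1.0, 0.6]
width: 0.982
gripper_force: 0.0
```

Call:
send_rows(increments=[[9,[0,0,0],[0,0,0.143]],[9,[0,0,0],[0,0,0.143]],[9,[0,0,0],[0,0,0.143]],[9,[0,0,0],[0,0,0.143]],[9,[0,0,0],[0,0,0.143]]])

```text
clock: 15.1
position: [0.5461, 0.1204, 0.2241]
ee_rot: [-2.937, -1.113, 0.005]
force: [0.2, -0.3, 0.0]
width: 0.98
gripper_force: 0.0
```

Call:
send_rows(increments=[[9,[0,0,0],[0,0,0.143]],[9,[0,0,0],[0,0,0.143]],[9,[0,0,0],[0,0,0]],[9,[0,0,0],[0,0,0]]])

```text
clock: 15.5
position: [0.5466, 0.1203, 0.2248]
ee_rot: [3.063, 0.698, -0.003]
force: [1.1, 0.2, 0.0]
width: 0.98
gripper_force: 0.0
```

```bash
python3 -c "
from h import *
to(.548,.119,.053)"
```

```text
t 15.5 pos [0.5466 0.1203 0.2248] yaw_y -64.3 tz [-0.002 -0.    -1.   ] q [ 0.    0.37 -0.42  1.71  0.17  1.1  -1.59] F [1.1 0.2 0. ] w 89.98 0.0
shift cm [ 0.1   0.18 17.18]
```

Call:
send_rows(increments=[[9,[0.1,0.2,4],[0,0,0]],[9,[0,0,4.5],[0,0,0]],[9,[0,0,4.5],[0,0,0]],[9,[0,0,2.5],[0,0,0]],[9,[0,0,1],[0,0,0]]])

```text
clock: 16.0
position: [0.547, 0.118, 0.0576]
ee_rot: [-3.063, -0.696, 0.008]
force: [0.0, -0.1, 0.8]
width: 0.98
gripper_force: 0.0
```

Call:
send_rows(increments=[[9,[0,0,0.2],[0,0,0]],[9,[0,0,0.1],[0,0,0]],[9,[0,0,0],[0,0,0]]])

```text
clock: 16.3
position: [0.5503, 0.1189, 0.0591]
ee_rot: [-3.065, -0.691, -0.004]
force: [-0.2, 0.6, -0.6]
width: 0.979
gripper_force: 0.0
```

```bash
python3 -c "
from h import *
to(.548,.119,.053)"
```

```text
t 16.3 pos [0.5503 0.1189 0.0591] yaw_y -64.6 tz [ 0.002  0.001 -1.   ] q [-0.05  0.56 -0.36  1.88  0.28  0.75 -1.69] F [-0.2  0.6 -0.6] w 89.91 0.0
shift cm [-0.2  -0.11  0.61]
```

Call:
send_rows(increments=[[8,[-0.2,-0.1,0.3],[0,0,0]],[7,[0,0,0.2],[0,0,0]],[6,[0,0,0],[0,0,0]],[5.5,[0,0,0],[0,0,0]],[4.5,[0,0,0],[0,0,0]]])

```text
clock: 16.8
position: [0.5471, 0.1185, 0.0528]
ee_rot: [3.065, 0.69, 0.0]
force: [0.7, 0.2, -0.6]
width: 0.59
gripper_force: 0.0
```

Call:
send_rows(increments=[[4.2,[0,0,0],[0,0,0]],[4.2,[0,0,0],[0,0,0]],[4.2,[0,0,0],[0,0,0]],[4.2,[0,0,0],[0,0,0]]], force=30)

```text
clock: 17.2
position: [0.5471, 0.1186, 0.0528]
ee_rot: [-3.065, -0.69, -0.0]
force: [-1.6, 0.7, 0.7]
width: 0.532
gripper_force: 30.0
```

```bash
python3 -c "
from h import *
to(.548,.119,.053)"
```

```text
t 17.2 pos [0.5471 0.1186 0.0528] yaw_y -64.6 tz [ 0.  0. -1.] q [-0.05  0.56 -0.36  1.89  0.28  0.74 -1.7 ] F [-1.6  0.7  0.7] w 48.84 30.000099776079878
shift cm [ 0.1   0.01 -0.02]
```

The collar is gripped at 49 mm with 30 N. I'll lift it straight up 36 mm.

Call:
send_rows(increments=[[4.2,[0,0,-0.5],[0,0,0]],[4.2,[0,0,-0.7],[0,0,0]],[4.2,[0,0,-0.7],[0,0,0]],[4.2,[0,0,-0.7],[0,0,0]],[4.2,[0,0,-0.5],[0,0,0]]])

```text
clock: 17.7
position: [0.547, 0.1186, 0.0845]
ee_rot: [-3.065, -0.69, -0.0]
force: [1.5, 1.0, -3.7]
width: 0.535
gripper_force: 30.0
```

Call:
send_rows(increments=[[4.2,[0,0,-0.3],[0,0,0]],[4.2,[0,0,-0.2],[0,0,0]],[4.2,[0,0,0],[0,0,0]],[4.2,[0,0,0],[0,0,0]]])

```text
clock: 18.1
position: [0.547, 0.1186, 0.0886]
ee_rot: [-3.065, -0.69, -0.0]
force: [0.5, 2.4, -2.5]
width: 0.535
gripper_force: 30.0
```

```bash
python3 -c "
from h import *
to(.548,.119,.0888)"
```

```text
t 18.1 pos [0.547  0.1186 0.0886] yaw_y -64.6 tz [ 0.  0. -1.] q [-0.03  0.52 -0.38  1.86  0.26  0.81 -1.67] F [ 0.5  2.4 -2.5] w 49.12 29.999693809077144
shift cm [ 0.11  0.01 -0.02]
```

The tool rose 35.8 mm and carries 2.5 N, which is the collar's weight. One last look for slip and the cap's pose.

```bash
python3 -c "
from h import *
im=arm.get_image('scene')[:,:,::-1];u,v=map(int,proj('scene',[.49,.1,.06]))
cv2.imwrite('pics/s6.png',cv2.resize(im[v-70:v+60,u-80:u+80],None,fx=4.5,fy=4.5,interpolation=cv2.INTER_CUBIC))
"
```

```text
(no output)
```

View pics/s6.png

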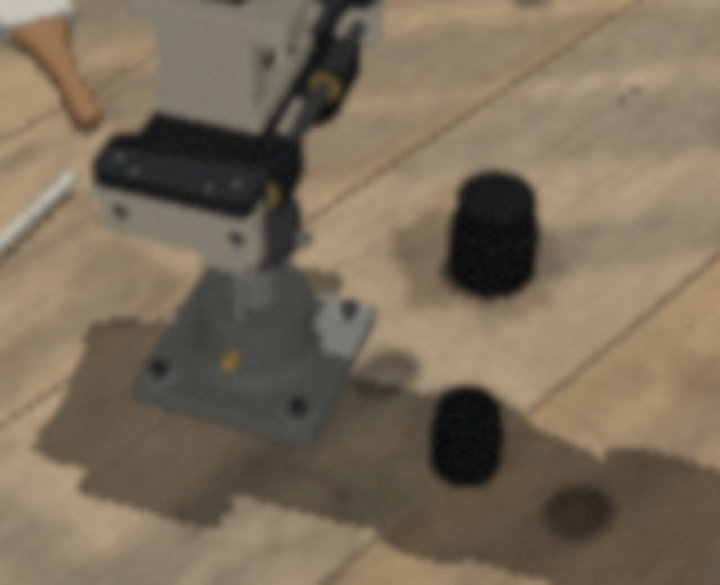

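The cap is upright at (467,437). The collar is raised in the fingers, with its screw at (305,238) and the shaft visible below it. I'll hand it in.

```bash
python3 -c "
from cell import arm
print(arm.sign_off())"
```

```text
the job is handed in; nothing more can be done
None
```

I've handed the job in, with no verdict shown: the cap stands upright on the bench, the shaft's flat faces the set screw, and the gripper holds the collar lifted 35.8 mm (by tool travel; 36 mm is flush), after 18 s of the 58 s allowed.

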